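# Load the string reel into its dock and latch it

### The arm

A 6-joint arm with a two-finger parallel gripper is mounted at the origin on the work surface. World frame = base frame: x ahead of the robot, y to its left, z up, the work surface at z = 0. Lengths are in m, angles in rad, forces in N, time in s.
With the tool pointing down it reaches from about 0.275 to 0.75 m from the base axis. Payload 10.2 kg.
Tool frame: the origin (TCP) lies at the very end of the fingers, on their centre line; the grasp point (between the pads) lies 19 mm behind it; z points along the fingers, y is the line along which they close (so a half turn about z gives the same grasp; the last joint's range is limited). The gripper opens to 88 mm and grips with 3 to 60 N. Pads are 18 mm wide; open, the fingers measure 123 mm over their backs; the gripper's body (75 mm by 187 mm) begins 45 mm behind the grasp point.
Start: joints at [-1.387, 0.313, 1.498, -0, 1.331, -0.223], TCP at [0.208, -0.482, 0.211] pointing down, gripper open.
Joint ranges: [-2.94, 2.94], [-0.97, 2.17], [0.19, 2.56], [-1.23, 4.37], [0.02, 3.11], [-2.88, 2.88]. Speed limits (rad/s): [2.39, 2.39, 3.01, 3.14, 3.14, 3.14].

### API

Orientations are given as a unit quaternion [w, x, y, z].
In Python, from workcell import manip gives the robot as it stands. Calls block until the motion is done:
- manip.move_ptp(position, orientation): joint-space move of the TCP to a pose.
- manip.movel(position, frame=None, feed=0.15): straight line of the TCP; frame=None keeps the orientation; feed is the mean speed in m/s.
- manip.movej(angles): joint-space move.
- manip.open_gripper() and manip.close(squeeze=None): open the fingers fully, or close them until they stop; squeeze is the grip in N (None keeps the last).
- manip.hold(seconds).
- manip.inverse_kinematics(position, orientation): joint angles nearest the present ones, or None.
- manip.read_state(): the state.
- manip.camera(name): name is "scene" or "side" or "wrist"; returns (picture, depth): 400x640x3 uint8, blue, green, red; 400x640 float32, m along the optical axis (not along the pixel's ray), 0 where there is no reading.
- manip.calibration(name): a dict with "vertical_fov" (degrees; the focal length in pixels is half the picture's height over the tangent of half this angle, whatever the lens; pixels are square), "cx", "cy" (the principal point, pixels), "R" (3x3) and "t" (3): a world point X has camera coordinates R X + t. Camera axes: x right, y down, z forward; pixel columns grow to the right and rows downward; lengths in m; the calibration is good to about 2 mm. A picture is of the moment at which its call begins: read the wrist's pose just before it. calibration takes no time and is no camera call; for the wrist camera it gives the pose at the moment of the call.
A pose or a line that the arm cannot do raises manip.Unreachable and nothing moves.
- manip.finish_job(): hands the job in; it is judged then, once.
The state is a dict: "time": time; "qpos": joint angles; "joint_velocities": joint speeds; "joint_torque": joint torques, N m; "eef_pos": TCP position; "ee_rot": TCP orientation; "force": force on the tool from outside, world axes, zero at the start; "torque": the same for the moment, N m; "width": finger opening in m; "grip_force": force on a finger pad.
Only numpy, scipy, OpenCV 4.12 (cv2) and the standard library are available. Lean on these libraries where they do the work, as an engineer would, in place of code of your own. Each camera call takes 0.05 s, during which the arm holds its last target. There are 200 camera calls.

### The job

Load the large string reel into the reel dock: swing the dock's latch handle fully open, bring the reel in at the dock's open mouth and slide it under the overhanging lips until it is fully home against the back stop, then swing the handle fully closed in front of the reel's neck and let go. Keep the reel upright, and leave the small reel, the awl and the jar where they are.

Things in the scene. Friction and masses are not known exactly. Their poses are not given: they have to be found in the camera images.
- dock: Reel dock fixed to the bench, grey metal with aluminium lips. Origin on the bench; +x runs from its open mouth to its back stop, z up. Floor plate 6 mm thick, 116 mm wide, x -145 to +70 mm. Open apron without walls at x -145 to -60, then a flared mouth (walls to z 42 mm), then from x -35 a channel 100 mm wide between side walls, to the back stop (inner face x +60, 46 mm high).
- dock_lips (a point): Front end of the two lips that overhang the channel, on the centre line, 42 mm above the bench: dock x = -35 mm, y = 0. The lips run from here to the back stop, underside at z 42 mm (36 mm clear above the floor plate), top at z 46 mm, with a 48 mm wide slot between them along the centre line (y = 0) for the reel's neck.
- dock_home (a point): Point on the dock's floor plate (z 6 mm) where the centre of the large reel's underside is when it is fully home against the back stop: dock x = +15 mm, y = 0.
- dock_apron (a point): Point on the dock's floor plate in the middle of the open apron, dock x = -92 mm, y = 0: room to set the large reel down in front of the mouth.
- latch (a joint): Angle (rad) of the latch handle, a flat steel bar 16 mm wide at z 54 to 64 mm on an upright hinge. 0 = closed: it points to the dock's -y, across the channel above the lips, just in front of the neck of a reel that is home. 1.571 = open: it points to the dock's -x, clear of the channel. Opens clockwise seen from above; a stop at each end; stays where left. Closed, it bars the neck's way.
- latch_hinge (a point): Point on the latch handle's upright hinge axis, 64 mm above the bench: dock x = -11 mm, y = +70 mm.
- latch_grip (a point): Middle height of the handle's upright round grip, black, 20 mm diameter, at the free end of the bar, 124 mm from the hinge axis; the grip stands from z 64 to 104 mm, this point is at z 88 mm.
- reel: The large string reel, upright: black flanges 90 mm in diameter, the reel 30 mm high with pale string wound between the flanges, and above it a round grey neck 28 mm in diameter reaching up to 85 mm. Origin at the centre of its underside, z up the neck. About 0.3 kg.
- small_reel: The small string reel, to be left alone: flanges 60 mm in diameter, 22 mm high, neck 20 mm in diameter up to 50 mm. Origin at the centre of its underside.
- awl: A screwdriver-like awl lying on the bench, 160 mm long along its x, to be left alone.
- jar: A closed jar, 64 mm in diameter and 75 mm high, to be left alone. Origin at the centre of its underside.
Mind the look-alikes: they are no part of the job. Of the things that look like the reel, take the one that is nearest to the robot's base at the start.

How it is judged:
On the way, in this order (a step that is already met when the one before it is completed fails the run):
1. the latch handle is swung fully open (value of joint latch above 1.42 rad), for 0.2 s.
2. the large reel is fully home under the lips, with the handle still open (x of reel in the frame of dock between 0.009 and 0.021 m and y of reel in the frame of dock between -0.01 and 0.01 m and z of reel in the frame of dock between 0 and 0.0105 m and angle between reel's own z axis and vertical below 0.1 rad and value of joint latch above 1.2 rad), for 0.2 s.
At the end, for the whole second after the job is handed in: The large reel stands upright on the dock's floor under the lips, within 6 mm of fully home against the back stop, at rest, and the latch handle is fully closed (within 0.1 rad of its closed stop) (x of reel in the frame of dock between 0.009 and 0.021 m and y of reel in the frame of dock between -0.01 and 0.01 m and z of reel in the frame of dock between 0 and 0.0105 m and angle between reel's own z axis and vertical below 0.1 rad and value of joint latch below 0.1 rad and linear speed of reel below 0.02 m/s); the robot touches nothing.
It fails at once if the small reel, the awl or the jar is moved by more than 30 mm (distance of any of small_reel, awl, jar from where it was at the start of the episode above 0.03 m).
It fails at once if the large reel is tipped over (more than 40 degrees) (angle between reel's own z axis and vertical above 0.7 rad).
It also fails if it takes over 67 s, if anything falls off the work surface, if the arm or the gripper's body presses on something with over 40 N, if the wrist force passes 120 N, or if a joint passes its speed limit or range.

## Working session

There is one attempt and no reset: what is moved stays moved. The work goes in short steps, each a Python script; the robot and the scene stay as the last script left them, time stands still between calls to the robot, and variables do not carry over. Pictures are saved under pics/ and viewed, at most 10 in all, crops included, and the job is handed in when it is done.

```bash
mkdir -p pics; cat > h.py <<'E'
import numpy as np, cv2
from workcell import manip
def world(name, d, c=None):
    c=c or manip.calibration(name); R=np.array(c["R"]);t=np.array(c["t"])
    f=d.shape[0]/2/np.tan(np.radians(c["vertical_fov"])/2)
    v,u=np.mgrid[:d.shape[0],:d.shape[1]]
    P=np.stack([(u-c["cx"])/f*d,(v-c["cy"])/f*d,d],-1)
    W=(P-t)@R; W[d==0]=np.nan
    return W
E
python3 - <<'E'
from h import *
for n in ("scene","side"):
    p,d=manip.camera(n); cv2.imwrite(f"pics/{n}0.png",p); np.save(f"{n}0.npy",d); c=manip.calibration(n); print(n,c)
    np.save(f"{n}0w.npy",world(n,d))
E
ls
```

```text
scene {'vertical_fov': 50.05447363239678, 'cx': 312.9211620122284, 'cy': 196.3570606067632, 'R': array([[-0.48814312,  0.87275953, -0.00266627],
       [ 0.69098537,  0.38460518, -0.61206051],
       [-0.53315618, -0.30061548, -0.79080644]]), 't': array([ 0.26199602, -0.42597741,  1.46124102])}
side {'vertical_fov': 51.17370205122525, 'cx': 322.8441087963846, 'cy': 202.50944298319985, 'R': array([[-0.89931388, -0.436982  ,  0.01677116],
       [-0.31881008,  0.62889921, -0.7091163 ],
       [ 0.29932369, -0.64306495, -0.70489205]]), 't': array([0.60713391, 0.24072518, 1.01363052])}
h.py
pics
scene0.npy
scene0w.npy
side0.npy
side0w.npy
```

View pics/scene0.png

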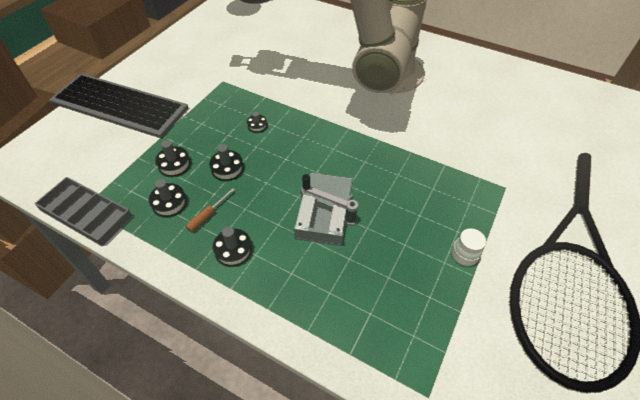

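View pics/side0.png

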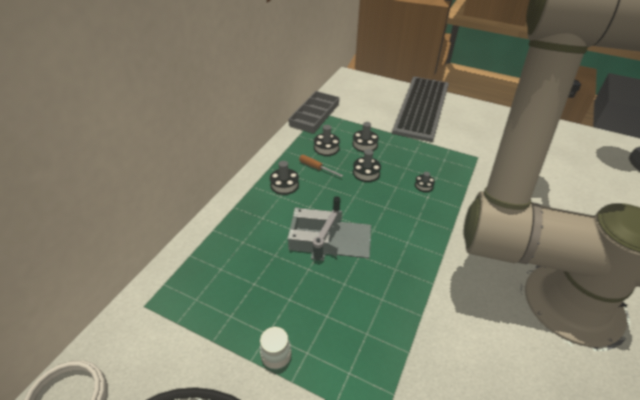

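Scene view: there are four large-reel look-alikes at A (172,158), B (227,163), C (167,198) and D (232,246). The small reel is at (257,122), the awl at (210,210), the jar at (469,247) and the dock at (325,210). The black grip appears near (306,182) and the hinge near (352,205). I'll measure these next.

```bash
cat > m.py <<'E'
from h import *
for n in ("scene","side"):
    W=np.load(f"{n}0w.npy"); z=W[...,2]; ok=np.isfinite(z)
    sel=ok&(W[...,0]>0.2)&(W[...,0]<1.0)&(np.abs(W[...,1])<.8)&(z>.012)&(z<.13)
    k,l,s,c=cv2.connectedComponentsWithStats(sel.astype(np.uint8))
    print(n,"bench z",np.nanmedian(z[ok&(abs(z)<.03)]))
    for i in range(1,k):
        if s[i,4]<60: continue
        P=W[l==i]; t=P[P[:,2]>P[:,2].max()-.015]
        print(c[i].round(),s[i,4],"med",np.median(P,0).round(3),"top",np.median(t,0).round(3),P[:,2].max().round(3),"rad",np.hypot(*np.median(t,0)[:2]).round(3), "mm",P[:,:2].min(0).round(3),P[:,:2].max(0).round(3))
E
python3 m.py
python3 - <<'E'
import cv2
a=cv2.imread("pics/scene0.png");b=cv2.imread("pics/side0.png")
cv2.imwrite("pics/crop1.png",cv2.hconcat([cv2.resize(a[165:255,280:370],(400,400),interpolation=2),cv2.resize(a[100:270,140:310],(400,400),interpolation=2)]))
E
```

```text
scene bench z 0.0007082962803167366
[129. 107.] 3547 med [ 0.583 -0.623  0.021] top [ 0.583 -0.625  0.021] 0.029 rad 0.854 mm [ 0.484 -0.8  ] [ 0.67  -0.461]
[256. 121.] 249 med [ 0.452 -0.241  0.023] top [ 0.449 -0.243  0.048] 0.052 rad 0.511 mm [ 0.418 -0.274] [ 0.477 -0.215]
[171. 158.] 767 med [ 0.697 -0.352  0.031] top [ 0.692 -0.359  0.084] 0.089 rad 0.78 mm [ 0.646 -0.407] [ 0.734 -0.316]
[225. 162.] 763 med [ 0.638 -0.214  0.031] top [ 0.633 -0.22   0.084] 0.088 rad 0.67 mm [ 0.586 -0.267] [ 0.675 -0.178]
[576. 295.] 5598 med [0.556 0.664 0.02 ] top [0.503 0.651 0.023] 0.036 rad 0.823 mm [0.2   0.548] [0.776 0.8  ]
[323. 214.] 1996 med [0.66  0.106 0.046] top [0.627 0.03  0.103] 0.107 rad 0.628 mm [0.573 0.007] [0.737 0.167]
[ 82. 209.] 1762 med [ 0.931 -0.448  0.025] top [ 0.932 -0.448  0.028] 0.035 rad 1.034 mm [ 0.877 -0.564] [ 0.983 -0.334]
[166. 197.] 910 med [ 0.808 -0.274  0.031] top [ 0.803 -0.28   0.084] 0.09 rad 0.85 mm [ 0.757 -0.328] [ 0.846 -0.238]
[203. 215.] 359 med [ 0.803 -0.168  0.022] top [ 0.803 -0.169  0.022] 0.028 rad 0.821 mm [ 0.687 -0.189] [ 0.847 -0.
[... 975 characters left out ...]
.845 -0.156]
[283. 177.] 578 med [ 0.828 -0.042  0.028] top [ 0.832 -0.046  0.082] 0.086 rad 0.834 mm [ 0.791 -0.097] [ 0.879 -0.006]
[424. 180.] 231 med [ 0.444 -0.237  0.021] top [ 0.444 -0.24   0.047] 0.05 rad 0.505 mm [ 0.416 -0.271] [ 0.475 -0.211]
[314. 229.] 1554 med [0.643 0.127 0.044] top [0.622 0.035 0.1  ] 0.105 rad 0.623 mm [0.571 0.01 ] [0.734 0.169]
[274. 347.] 1030 med [0.569 0.447 0.072] top [0.575 0.439 0.073] 0.078 rad 0.723 mm [0.545 0.408] [0.606 0.469]
[ 69. 378.] 1094 med [0.934 0.663 0.029] top [0.913 0.659 0.032] 0.038 rad 1.126 mm [0.831 0.627] [0.968 0.738]
[193. 394.] 759 med [0.68  0.582 0.019] top [0.68  0.582 0.019] 0.025 rad 0.895 mm [0.591 0.55 ] [0.754 0.633]
```

View pics/crop1.png

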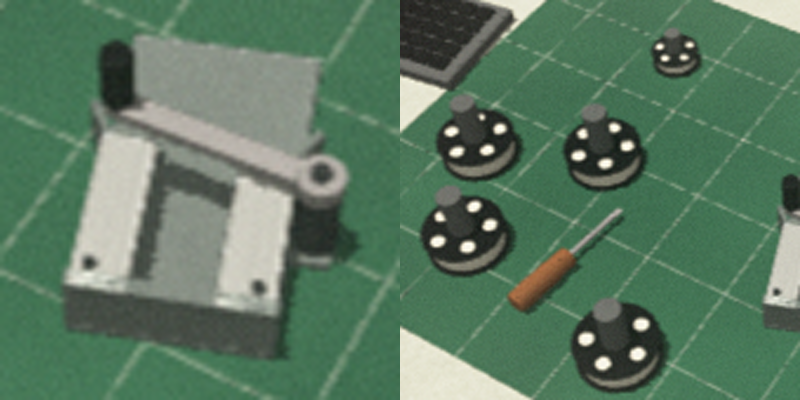

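B is nearest to the base (0.67 m, against 0.78 to 0.85 m for A, C and D). The crop shows it is full-size at about (227,163), while the small reel is clearly smaller. The latch is closed, with the grip at (306,182) and the hinge at (352,205). Next I'll fit the dock pose.

```bash
python3 - <<'E'
from h import *
def rep(n,lab,P):
    (c,wh,a)=cv2.minAreaRect((P[:,:2]*1000).astype(np.float32)); print(n,lab,len(P),np.round(c,1),np.round(wh,1),round(a,2))
for n in ("scene","side"):
    W=np.load(f"{n}0w.npy"); p=cv2.imread(f"pics/{n}0.png"); s=cv2.cvtColor(p,cv2.COLOR_BGR2HSV)[...,1]
    r=(W[...,0]>.5)&(W[...,0]<.8)&(W[...,1]>-.0)&(W[...,1]<.21)
    b=0.0007 if n=="scene" else -.0009
    z=W[...,2]-b
    m=r&(s<60)&(z<.012); m=cv2.morphologyEx(m.astype(np.uint8),cv2.MORPH_OPEN,np.ones((3,3)))>0
    rep(n,"apron",W[m])
    m=r&(z>.038)&(z<.049); m=cv2.morphologyEx(m.astype(np.uint8),cv2.MORPH_OPEN,np.ones((3,3)))>0
    rep(n,"lips",W[m])
    m=r&(z>.055)&(z<.068);  rep(n,"bar",W[m])
    P=W[r&(z>.07)&(z<.12)]; print("grip",P.mean(0),P.min(0),P.max(0))
    m=(abs(W[...,0]-.632)<.06)&(abs(W[...,1]+.223)<.055)&(z>.023)&(z<.035); Q=W[m]
    print("flange", cv2.minEnclosingCircle((Q[:,:2]*1000).astype(np.float32)))
    m=(abs(W[...,0]-.632)<.03)&(abs(W[...,1]+.223)<.03)&(z>.082); print("neck",m.sum(),W[m].mean(0),W[m].min(0),W[m].max(0))
E
```

```text
scene apron 1380 [602.5  91.6] [229.  113.7] 28.41
scene lips 986 [667.8  95.9] [108.2 114.2] 18.06
scene bar 380 [619.7  95.2] [ 26.2 141.6] 0.44
grip [0.62746452 0.03728309 0.0924328 ] [0.61348195 0.01948388 0.07079805] [0.63521421 0.15741603 0.10657677]
flange ((628.8319702148438, -221.25479125976562), 46.3009147644043)
neck 62 [ 0.6307866  -0.22231595  0.08494612] [ 0.61813582 -0.23776142  0.08277696] [ 0.64419733 -0.20808115  0.08774152]
side apron 1714 [606.7  85.5] [208.8 147.9] 19.37
side lips 705 [662.7 108.8] [104.7 142.7] 19.31
side bar 289 [620.7  99.6] [ 27.  137.6] 4.92
grip [0.62075751 0.03970505 0.08983436] [0.61241205 0.02130775 0.06940295] [0.63144256 0.15750492 0.10503289]
flange ((628.390869140625, -219.00820922851562), 45.84390640258789)
neck 37 [ 0.62866302 -0.21937856  0.08296968] [ 0.6155129  -0.23099864  0.08122401] [ 0.64040714 -0.20601388  0.08535287]
```

```bash
python3 - <<'E'
from h import *
p=cv2.imread("pics/scene0.png")
c=manip.calibration("scene");R=np.array(c["R"]);t=np.array(c["t"]);f=200/np.tan(np.radians(c["vertical_fov"])/2)
K=np.array([[f,0,c["cx"]],[0,f,c["cy"]],[0,0,1]])
out=[]
# top view: u -> y in [-.02,.20], v -> x in [.48,.76] , 0.55mm/px
s=.55e-3
for z in (.006,.046):
    A=np.array([[0,s,.48],[s,0,-.02],[0,0,z]]); H=K@(R@A+np.outer(t,[0,0,1]))
    im=cv2.warpPerspective(p,np.linalg.inv(H),(400,510),flags=cv2.INTER_CUBIC)
    out.append(im)
cv2.imwrite("pics/top.png",cv2.hconcat(out))
E
```

```text
(no output)
```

View pics/top.png

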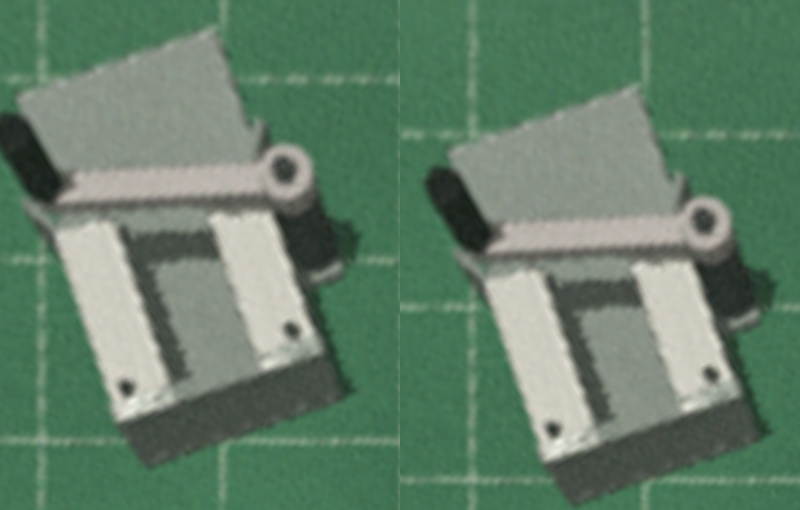

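The dock pose is about (0.650, 0.092) with yaw 18.6°. The apron corners in the z=6 mm top view at (17,97) and (213,28) agree with the back corners in the z=46 mm view at (545,460) and (743,400). The latch starts about 0.26 rad ajar.

```bash
python3 - <<'E'
from h import *
manip.move_ptp(grip(.26,.2),gq(.26))
c=manip.calibration("wrist"); p,d=manip.camera("wrist"); cv2.imwrite("pics/w1.png",p); W=world("wrist",d,c); np.save("w1.npy",W)
g=np.array(grip(.26,0))
m=(np.hypot(W[...,0]-g[0],W[...,1]-g[1])<.03)&(W[...,2]>.09)&(W[...,2]<.12)
print(m.sum(),np.array(np.nonzero(m)).mean(1) if m.any() else 0,W[m].mean(0) if m.any() else 0,g, np.nanmedian(W[...,2])); st()
E
```

```text
491 [195.7311609  317.23828921] [0.62397776 0.03053885 0.10228708] [0.62525609 0.03079413 0.        ] 0.0007474717104106741
{'time': np.float64(2.508), 'eef_pos': array([0.625, 0.03 , 0.2  ]), 'force': array([-0.319, -0.607,  0.23 ]), 'width': np.float64(0.088), 'grip_force': np.float64(0.0)}
```

View pics/w1.png

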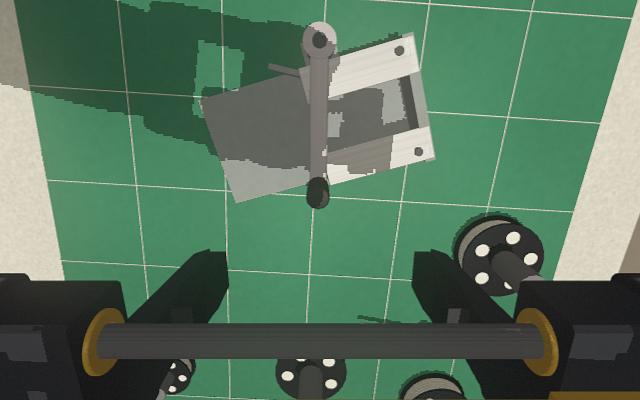

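The wrist view shows the grip at (317,195), 1 mm from the prediction, with the hinge at (319,40). I'll swing it open.

```bash
python3 - <<'E'
from h import *
W=np.load("w1.npy"); z=W[...,2]
r=(W[...,0]>.5)&(W[...,0]<.8)&(W[...,1]>0)&(W[...,1]<.21)
m=r&(z>.038)&(z<.049); m=cv2.morphologyEx(m.astype(np.uint8),cv2.MORPH_OPEN,np.ones((3,3)))>0
D=(W[m][:,:2]-O)@DR; print("lips in dock",D.min(0),D.max(0),np.percentile(D,[1,99],axis=0), cv2.minAreaRect((W[m][:,:2]*1000).astype(np.float32)))
manip.movel(grip(.26,.072),gq(.26)); manip.close(20); st()
for th in np.linspace(.26,1.56,8)[1:]:
    manip.movel(grip(th,.072),gq(th),.15)
st("torque")
manip.open_gripper(); manip.hold(.1); manip.movel(grip(1.56,.2),None,.25)
p,d=manip.camera("scene"); cv2.imwrite("pics/s1.png",p); W=world("scene",d)
h=np.array(dock(-.011,.07,0))
m=(W[...,2]>.085)&(W[...,2]<.11)&(np.hypot(W[...,0]-h[0],W[...,1]-h[1])<.16); g=W[m].mean(0); print(m.sum(),g,grip(1.56,0), YAW-np.pi/2-np.arctan2(g[1]-h[1],g[0]-h[0])-2*np.pi*0); st()
E
```

```text
lips in dock [-0.0607469  -0.05894606] [0.07089881 0.06431414] [[-0.04900674 -0.05686436]
 [ 0.06980738  0.05720911]] ((653.9266357421875, 95.83118438720703), (132.73223876953125, 122.00104522705078), 18.027660369873047)
{'time': np.float64(4.575), 'eef_pos': array([0.625, 0.031, 0.072]), 'force': array([-1.296, -0.426,  1.077]), 'width': np.float64(0.018), 'grip_force': np.float64(20.0)}
{'time': np.float64(6.908), 'eef_pos': array([0.502, 0.112, 0.072]), 'force': array([ 7.231, -4.648, -6.976]), 'width': np.float64(0.018), 'grip_force': np.float64(20.0), 'torque': array([-0.577, -1.173, -0.047])}
73 [0.50377361 0.11305197 0.09855439] [np.float64(0.5001579589606994), np.float64(0.11371779184733055), 0] 1.5449447733680761
{'time': np.float64(8.825), 'eef_pos': array([0.499, 0.114, 0.198]), 'force': array([-0.914, -0.774,  0.193]), 'width': np.float64(0.088), 'grip_force': np.float64(0.0)}
```

```bash
python3 - <<'E'
from h import *
q=quat(YAW)
manip.move_ptp([*REEL,.2],q)
c=manip.calibration("wrist"); p,d=manip.camera("wrist"); W=world("wrist",d,c)
m=(np.hypot(*(W[...,:2]-REEL).transpose(2,0,1))<.03)&(W[...,2]>.079)&(W[...,2]<.095); Q=W[m]
(n,rad)=cv2.minEnclosingCircle((Q[:,:2]*1000).astype(np.float32)); n=np.array(n)/1000
print(len(Q),Q.mean(0),n,rad,REEL)
r=REEL
if len(Q)>50 and np.hypot(*(n-REEL))<.008: r=(n+REEL)/2
manip.movel([*r,.052],None,.15); st(); manip.close(25); st()
manip.movel([*r,.15],None,.15); st()
manip.move_ptp(dock(-.092,0,.13),q)
c=manip.calibration("wrist"); p,d=manip.camera("wrist"); cv2.imwrite("pics/w2.png",p); st("torque")
p,d=manip.camera("side"); cv2.imwrite("pics/w2s.png",p[130:330,220:480])
E
```

```text
764 [ 0.62986498 -0.22140011  0.08443683] [ 0.62999518 -0.2220135 ] 13.893933296203613 [ 0.6297 -0.2208]
{'time': np.float64(11.8), 'eef_pos': array([ 0.63 , -0.222,  0.053]), 'force': array([-0.716, -0.215,  0.375]), 'width': np.float64(0.088), 'grip_force': np.float64(0.0)}
{'time': np.float64(12.767), 'eef_pos': array([ 0.63 , -0.221,  0.052]), 'force': array([-1.993, -0.418, -0.172]), 'width': np.float64(0.027), 'grip_force': np.float64(25.0)}
{'time': np.float64(13.567), 'eef_pos': array([ 0.629, -0.221,  0.149]), 'force': array([ 0.489, -0.638, -3.53 ]), 'width': np.float64(0.027), 'grip_force': np.float64(24.996)}
{'time': np.float64(14.742), 'eef_pos': array([0.563, 0.061, 0.13 ]), 'force': array([ 0.188, -0.22 , -2.471]), 'width': np.float64(0.027), 'grip_force': np.float64(24.996), 'torque': array([-0.051, -0.095, -0.003])}
```

View pics/w2.png

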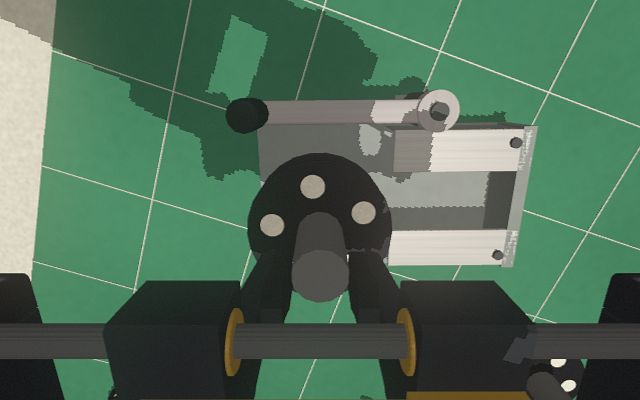

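The reel is held upright at (320,250), aligned with the slot. The handle is open, with its grip at (247,115). I'll lower the reel and slide it in while watching the force.

```bash
python3 - <<'E'
from h import *
manip.movel(dock(-.092,0,.0595),None,.1); st()
for x in (-.06,-.035,-.01,.005,.012,.016):
    manip.movel(dock(x,0,.0595),None,.06); st()
    s=manip.read_state()
    if np.linalg.norm(s["force"])>25: print("stop"); break
p,d=manip.camera("scene"); cv2.imwrite("pics/s2.png",p)
W=world("scene",d); m=(abs((W[...,:2]-O)@DR-[.015,0])<.03).all(-1)
c=manip.calibration("wrist"); p,d=manip.camera("wrist"); cv2.imwrite("pics/w3.png",p); W=world("wrist",d,c)
Dk=(W[...,:2]-O)@DR; m=(np.hypot(Dk[...,0]-.015,Dk[...,1])<.03)&(W[...,2]>.083)&(W[...,2]<.1)
print(m.sum(),np.median(W[m],0)if m.any() else 0,Dk[m].mean(0) if m.any() else 0)
E
```

```text
{'time': np.float64(15.65), 'eef_pos': array([0.563, 0.062, 0.06 ]), 'force': array([ 0.444,  0.167, -2.971]), 'width': np.float64(0.027), 'grip_force': np.float64(24.996)}
{'time': np.float64(16.333), 'eef_pos': array([0.593, 0.073, 0.059]), 'force': array([-1.208, -0.738, -2.929]), 'width': np.float64(0.027), 'grip_force': np.float64(24.996)}
{'time': np.float64(16.9), 'eef_pos': array([0.617, 0.08 , 0.059]), 'force': array([ 0.198,  0.49 , -2.957]), 'width': np.float64(0.026), 'grip_force': np.float64(24.996)}
{'time': np.float64(17.467), 'eef_pos': array([0.64 , 0.088, 0.059]), 'force': array([ 0.296,  1.119, -2.267]), 'width': np.float64(0.027), 'grip_force': np.float64(24.996)}
{'time': np.float64(17.867), 'eef_pos': array([0.654, 0.093, 0.059]), 'force': array([ 0.168,  0.785, -2.694]), 'width': np.float64(0.026), 'grip_force': np.float64(24.995)}
{'time': np.float64(18.133), 'eef_pos': array([0.661, 0.095, 0.059]), 'force': array([-0.308,  0.486, -2.539]), 'width': np.float64(0.027), 'grip_force': np.float64(24.995)}
{'time': np.float64(18.383), 'eef_pos': array([0.665, 0.097, 0.059]), 'force': array([-4.534, -1.844, -0.964]), 'width': np.float64(0.026), 'grip_force': np.float64(25.029)}
3717 [0.66481851 0.10004285 0.09220681] [0.01615818 0.00304994]
```

View pics/w3.png

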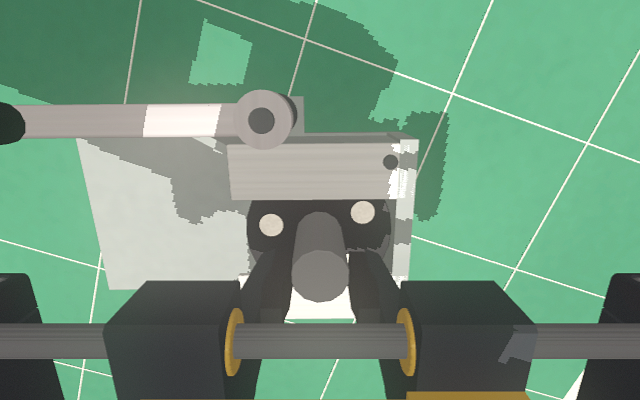

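The reel met the back stop at about dock x = 16 mm (4.9 N). Its neck is at (320,275), under the lips. I'll release it and close the handle.

```bash
python3 - <<'E'
from h import *
manip.movel(dock(.016,0,.0585),None,.05); st()
manip.open_gripper(); manip.hold(.3); manip.movel(dock(.016,0,.2),None,.2)
def neck():
    p,d=manip.camera("scene"); W=world("scene",d); Dk=(W[...,:2]-O)@DR
    m=(np.hypot(Dk[...,0]-.015,Dk[...,1])<.03)&(W[...,2]>.085)&(W[...,2]<.1); print("neck",m.sum(),Dk[m].mean(0),W[m][:,2].mean()); return p
neck()
T=1.545
manip.move_ptp(grip(T,.2),gq(T)); manip.movel(grip(T,.072),None,.2); manip.close(20); st()
for th in np.linspace(T,-.015,9)[1:]:
    manip.movel(grip(th,.072),gq(th),.15)
    f=manip.read_state()["force"]
    if np.linalg.norm(f)>30: print("force",th,f); break
st(); manip.open_gripper(); manip.hold(.1); manip.movel(grip(th,.2),None,.2)
c=manip.calibration("wrist"); p,d=manip.camera("wrist"); cv2.imwrite("pics/w4.png",p); W=world("wrist",d,c)
h=np.array(dock(-.011,.07,0)); m=(W[...,2]>.095)&(W[...,2]<.12)&(np.hypot(W[...,0]-h[0],W[...,1]-h[1])<.16); g=W[m].mean(0)
print("latch",m.sum(),g,YAW-np.pi/2-np.arctan2(g[1]-h[1],g[0]-h[0]))
neck(); st()
E
```

```text
{'time': np.float64(18.733), 'eef_pos': array([0.665, 0.097, 0.058]), 'force': array([-4.951, -1.005, -0.74 ]), 'width': np.float64(0.027), 'grip_force': np.float64(25.04)}
neck 107 [ 0.01690479 -0.00136632] 0.09068515210678214
{'time': np.float64(24.2), 'eef_pos': array([0.501, 0.112, 0.072]), 'force': array([ 0.024, -3.237, -0.387]), 'width': np.float64(0.018), 'grip_force': np.float64(20.0)}
{'time': np.float64(26.933), 'eef_pos': array([0.657, 0.036, 0.072]), 'force': array([ -7.912, -12.106,   3.574]), 'width': np.float64(0.019), 'grip_force': np.float64(19.995)}
latch 470 [0.65780633 0.03667575 0.10286553] -0.006804263693955148
neck 104 [ 0.01668402 -0.00146354] 0.09073716635988391
{'time': np.float64(29.025), 'eef_pos': array([0.658, 0.038, 0.198]), 'force': array([-0.011, -0.013,  0.097]), 'width': np.float64(0.089), 'grip_force': np.float64(0.0)}
```

View pics/w4.png

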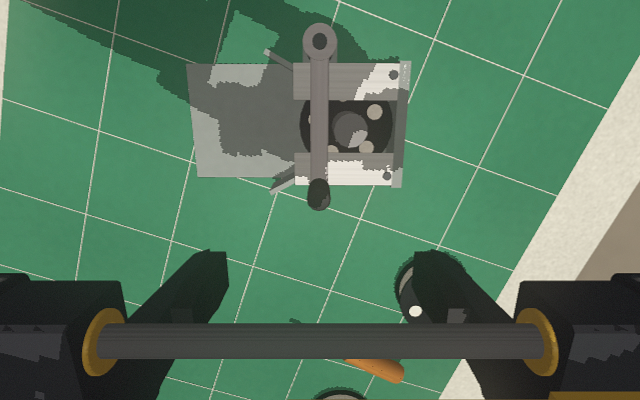

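The bar runs straight across the dock from the hinge (320,40) to the grip (318,193), and the neck at (350,128) sits behind it. The latch reads about 0 rad, the reel is home and the gripper is clear, so I'm handing in.

```bash
python3 -c "
from h import *
manip.hold(.3); print(manip.finish_job())"
```

```text
the job is handed in; nothing more can be done
None
```

The job is handed in: the last check before it showed the large reel upright and home against the back stop, the latch closed at about 0 rad and the gripper clear, at about 29 s of the 67 s allowed; no verdict was returned.

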